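# Build the sieve stack on the shaker

### The job

Build the sieve stack on the shaker's receiving pan for a particle-size run: the fine blue sieve goes on the pan, then the medium yellow one, then the coarse red one, and the lid on top. Each part must sit fully home and level in the one below it, and the beaker, the vial and the tape roll standing among the parts are to stay where they are.

Things in the scene. Friction and masses are not known exactly. Their poses are not given: they have to be found in the camera images.
- shaker: White sieve shaker, fixed, 32 mm high, panel on its -x side; a round dark plate (72 mm wide, top at 38 mm) carries an open steel pan, diameter 54 mm, rim at 66 mm. Origin: on the bench under the pan's axis, z up; housing spans x -66 to +46, y -48 to +48 mm. Its place and yaw vary.
- pan_mouth (a point): Centre of the receiving pan's mouth, level with its rim, 66 mm above the bench; mouth 46 mm across, wall 4 mm, 24 mm deep. The stack is built here; each seated sieve raises the rim by 30 mm.
- sieve_fine: Test sieve, open cup, blue plastic upper frame on steel, the finest, closest mesh. Diameter 54, height 42 mm, 0.09 kg. Origin: centre of underside, z up. Tapered spigot 32 mm wide at the foot, 43 mm at 10 mm up; shoulder at 12 mm; straight frame 12-42 mm (grip here). Mouth 46 mm wide, mesh 29 mm below rim. Seated: spigot in the mouth below (1.5 mm play), shoulder on its rim, origin 12 mm below that rim.
- sieve_medium: Test sieve, open cup, yellow plastic upper frame on steel, a medium mesh. Diameter 54, height 42 mm, 0.09 kg. Origin: centre of underside, z up. Tapered spigot 32 mm wide at the foot, 43 mm at 10 mm up; shoulder at 12 mm; straight frame 12-42 mm (grip here). Mouth 46 mm wide, mesh 29 mm below rim. Seated: spigot in the mouth below (1.5 mm play), shoulder on its rim, origin 12 mm below that rim.
- sieve_coarse: Test sieve, open cup, red plastic upper frame on steel, the coarsest, most open mesh. Diameter 54, height 42 mm, 0.09 kg. Origin: centre of underside, z up. Tapered spigot 32 mm wide at the foot, 43 mm at 10 mm up; shoulder at 12 mm; straight frame 12-42 mm (grip here). Mouth 46 mm wide, mesh 29 mm below rim. Seated: spigot in the mouth below (1.5 mm play), shoulder on its rim, origin 12 mm below that rim.
- lid: Steel lid with a black upright knob, 0.07 kg. Origin: centre of underside, z up. Same tapered spigot as the sieves up to 12 mm, 54 mm flange from 12 to 17 mm, knob 20 mm wide (16 at its foot) from 17 to 51 mm: grip the knob, fingertips above the flange. Seated, its origin is 12 mm below the rim under it.
- beaker: Bystander, loose: small clear glass beaker, 50 mm across, 58 mm high, origin at the centre of its underside. Leave it standing.
- vial: Bystander, loose: glass sample vial with black cap, 27 mm across, 56 mm high, origin at the centre of its underside. Leave it standing.
- tape_roll: Bystander, loose: roll of beige label tape lying flat, 53 mm across, 18 mm high, origin at the centre of its underside. Leave it lying.
Not all that is in view belongs to the job. Leave any orange look-alike of the lid alone.

How it is judged:
By the outcome, as a careful person would: the job done as asked, in the order asked, and still so for the second after the job is handed in, with the robot touching nothing.
It also fails if it takes over 120 s, if anything falls off the work surface, if the arm or the gripper's body presses on something with over 40 N, if the wrist force passes 120 N, or if a joint passes its speed limit or range.

### The arm

A 7-joint arm with a two-finger parallel gripper is mounted at the origin on a cart in front of the work surface, level with it; the furniture and walls round the work are solid. World frame = base frame: x ahead of the robot, y to its left, z up, the work surface at z = 0. Lengths are in m, angles in rad, forces in N, time in s.
With the tool pointing down it reaches from about 0.35 to 0.9 m from the base axis. Payload 8.1 kg.
Tool frame: the origin (TCP) lies between the finger pads; the fingertips stand 19 mm ahead of it and the grasp point (between the pads) is the TCP; z points along the fingers, x is the direction in which the jaws open and shut, and the axes are right-handed (so a half turn about z gives the same grasp; the last joint's range is limited). The gripper opens to 85 mm and grips with 20 to 120 N. Pads are 22 mm wide; open, the fingers measure 114 mm over their backs; the gripper's body (76 mm by 85 mm) begins 54 mm behind the grasp point. The pads swing forward as they close: fully open they stand 13 mm farther back than shut.
Start: joints at [-1.291, 0.434, 0.025, 1.573, -0.012, 1.134, -0.075], TCP at [0.233, 0.58, 0.25] pointing down, gripper open.
Joint ranges: [-2.62, 2.62], [-0.44, 2.09], [-1.27, 1.32], [0.08, 2.57], [-1.32, 4.46], [0.12, 2], [-2.74, 2.74]. Speed limits (rad/s): [2.22, 2.22, 3.01, 3.01, 3.14, 3.14, 3.14].

### API

Orientations are given as a unit quaternion [w, x, y, z].
In Python, from rig import arm gives the robot as it stands.
- The arm moves only by the shell command python3 -m crank 'ROWS'. ROWS is JSON, a list of rows, each a list of 5 numbers: the shift along the world's x, y, z in units of 40 cm (1.0 is 40 cm), then the turn about the world's z in units of 180 degrees (1.0 is 180 degrees), then the gripper command: -1 is shut, 1 is fully open, values between are in proportion. In form: [[dx, dy, dz, twist, hand], ...]. A call has 1 to 5 rows; each row is the pose to reach, as a shift and turn from the pose commanded when the call began, turning the shorter way round; what a row does not reach only later rows make up. A row lasts 1/12 s, in which the tool goes at most 41.7 mm and 7.16 degrees, less where a joint would pass 70% of its speed; a pose out of reach is approached as far as the arm can. A call with a number of a shift or a turn outside -1 to 1 is refused whole. A call with a gripper value outside its range is refused whole. The fingers move at their own pace and stop on an object; the grip force is fixed at half the most. Time passes only in rows, so rows that repeat a pose let the fingers close. It gives the time, the measured TCP pose, the force and the opening at its end, in the units of the state.
- arm.state(): the state, without advancing time (a new reading comes with each control period).
- arm.capture(name): name is "scene" or "top"; returns a dict with "color" (400x640x3 uint8, red, green, blue), "fx", "fy", "cx", "cy" (pixels), "distortion" ([k1, k2, p1, p2, k3] as OpenCV has them; the pictures are not rectified), "T" (4x4, takes a point from camera to world coordinates). Camera axes: x right, y up, looking along -z (the intrinsics and any distortion apply to the point x, -y, -z); pixel columns grow to the right and rows downward; lengths in m; the calibration is good to about 2 mm. A picture is of the moment at which its call begins. There is no depth.
- arm.sign_off(): hands the job in, once; it reports no verdict.
The state is a dict: "time_s": time; "joints": joint angles; "qvel": joint speeds; "effort": joint torques, N m; "tool_pos": TCP position; "tcp_rot": TCP orientation; "ft_force": force on the tool from outside, world axes, zero at the start; "torque": the same for the moment, N m; "opening": opening from 0.0 (shut) to 1.0 (fully open).
Only numpy, scipy, OpenCV 4.12 (cv2) and the standard library are available. Lean on these libraries where they do the work, as an engineer would, in place of code of your own. Each camera call takes 0.05 s, during which the arm holds its last target.

## Working session

There is one attempt and no reset: what is moved stays moved. The work goes in short steps, Python scripts to look and compute and a shell command to move; the robot and the scene stay as the last step left them, time stands still between calls to the robot, and variables do not carry over. Pictures are saved under pics/ and viewed, and the job is handed in when it is done.

```bash
ls; mkdir -p pics; python3 - <<'E'
from rig import arm
import cv2,numpy as np
s=arm.state()
for k,v in s.items(): print(k,np.round(v,4))
for n in("scene","top"):
    c=arm.capture(n); cv2.imwrite(f"pics/{n}0.png",c["color"][:,:,::-1]); print(n,{k:np.round(v,4).tolist() for k,v in c.items() if k!="color"})
E
```

```text
pics
time_s 0.0
joints [-1.2906  0.4352  0.0249  1.5741 -0.0116  1.134  -0.0751]
qvel [ 0.0002 -0.0015  0.0005  0.0001  0.0026 -0.0002  0.0002]
effort [-6.00000e-04 -6.70460e+01  1.02470e+00 -3.16224e+01  1.54000e-02
  1.23000e-02 -0.00000e+00]
tool_pos [0.2333 0.5793 0.2495]
tcp_rot [ 5.000e-04  8.287e-01  5.596e-01 -6.000e-04]
ft_force [ 0.4898 -0.7221  0.2477]
torque [-0.0025  0.0016 -0.0407]
opening 1.006
scene {'fx': 389.7293, 'fy': 389.7293, 'cx': 313.9135, 'cy': 203.356, 'distortion': [-0.0774, 0.0, 0.0, 0.0, 0.0], 'T': [[-0.8469, 0.3448, -0.4047, 0.195], [-0.5316, -0.5638, 0.6321, 0.5043], [-0.0102, 0.7505, 0.6608, 0.6441], [0.0, 0.0, 0.0, 1.0]]}
top {'fx': 475.7193, 'fy': 475.7193, 'cx': 317.566, 'cy': 198.8046, 'distortion': [0.0031, 0.0, 0.0, 0.0, 0.0], 'T': [[-0.0009, 0.9869, -0.1613, 0.3568], [-1.0, -0.0005, 0.0028, -0.0571], [0.0027, 0.1613, 0.9869, 1.2766], [0.0, 0.0, 0.0, 1.0]]}
```

View pics/scene0.png

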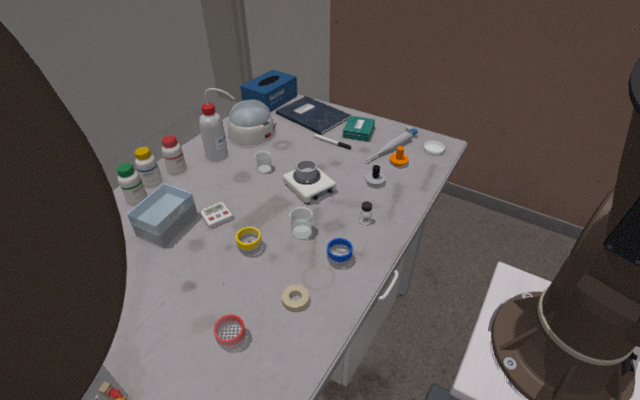

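View pics/top0.png

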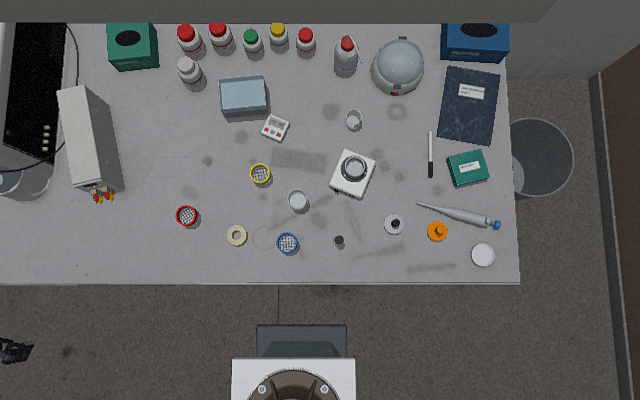

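Top view: blue sieve at (288,243), yellow (260,174), red (187,216), lid with black knob (394,224). The orange look-alike is at (438,231) and must be left alone. Pan at (354,168), beaker (298,201), vial (339,240), tape (236,235). Next, close crops.

```bash
cat > h.py <<'E'
import cv2,numpy as np
from rig import arm
from scipy.optimize import least_squares
def K(c): return np.array([[c["fx"],0,c["cx"]],[0,c["fy"],c["cy"]],[0,0,1.]])
def proj(c,P):
    P=np.atleast_2d(P).astype(float); T=c["T"]; q=(P-T[:3,3])@T[:3,:3]; q=q*[1,-1,-1]
    return cv2.projectPoints(q.reshape(-1,1,3),np.zeros(3),np.zeros(3),K(c),np.array(c["distortion"],float))[0][:,0]
def ray(c,uv):
    n=cv2.undistortPoints(np.array([[uv]],float),K(c),np.array(c["distortion"],float))[0,0]
    d=c["T"][:3,:3]@np.array([n[0],-n[1],-1]); return c["T"][:3,3],d/np.linalg.norm(d)
def onz(c,uv,z):
    o,d=ray(c,uv); return o+d*(z-o[2])/d[2]
def tri(cs,uvs):
    A=np.zeros((3,3));b=np.zeros(3);R=[]
    for c,u in zip(cs,uvs):
        o,d=ray(c,u);M=np.eye(3)-np.outer(d,d);A+=M;b+=M@o;R.append((o,d))
    x=np.linalg.solve(A,b); return x,[np.linalg.norm(np.cross(x-o,d)) for o,d in R]
def crop(c,u,v,r=30,f=8):
    im=c["color"][max(0,v-r):v+r,max(0,u-r):u+r,::-1]
    return cv2.resize(im,None,fx=f,fy=f,interpolation=cv2.INTER_CUBIC)
E
python3 - <<'E'
from h import *
t=arm.capture("top"); s=arm.capture("scene"); np.save
import pickle; pickle.dump((t,s),open("c0.pkl","wb"))
L=[(288,243),(260,174),(187,216),(394,224),(354,168)]
M=[(340,250),(248,240),(230,331),(376,178),(307,175)]
r=[np.hstack([crop(t,*p,25,3) for p in L]),np.hstack([crop(s,*p,25,3) for p in M])]
cv2.imwrite("pics/crops.png",np.vstack(r))
E
```

```text
(no output)
```

View pics/crops.png

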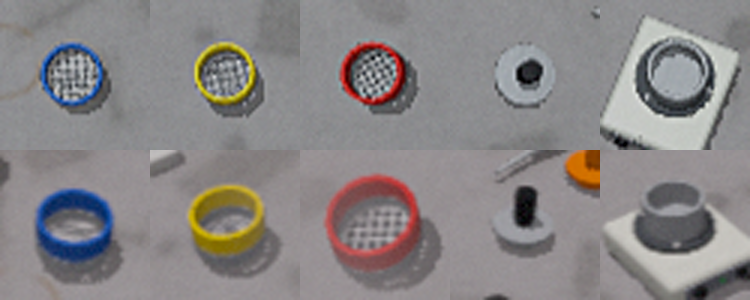

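```bash
cat >> h.py <<'E'
TH=np.linspace(0,2*np.pi,48,endpoint=False)
def cyl(x,y,rz):
    return np.vstack([np.c_[x+r*np.cos(TH),y+r*np.sin(TH),np.full(48,z)] for r,z in rz])
A=np.linspace(0,2*np.pi,24,endpoint=False);D=np.c_[np.cos(A),np.sin(A)]
def sup(p): return (p@D.T).max(0)
def mask(c,u,v,col,r=25):
    im=c["color"].astype(int);R,G,B=im[...,0],im[...,1],im[...,2]
    m={"blue":(B-R>45),"yellow":(np.minimum(R,G)-B>50),"red":(R-np.maximum(G,B)>45),"black":(im.max(2)<60),"beige":(R-B>25)}[col]
    k=np.zeros(m.shape,bool);k[max(0,v-r):v+r,max(0,u-r):u+r]=1
    n,l,st,_=cv2.connectedComponentsWithStats((m&k).astype(np.uint8))
    if n<2:return None
    i=1+np.argmax(st[1:,4]); return l==i
def msup(m):
    y,x=np.nonzero(m);p=np.c_[x,y].astype(float)
    return (sup(p)+0.35)   # pixel half-extent
def fit(cs,ms,rz,x0,free_z=True):
    S=[msup(m) for m in ms]
    rz=np.array(rz)
    def f(q):
        z=q[2] if free_z else 0
        return np.concatenate([sup(proj(c,cyl(q[0],q[1],rz+[0,z])))-s for c,s in zip(cs,S)])
    r=least_squares(f,x0 if free_z else x0[:2],x_scale=0.01,diff_step=1e-3); return r.x,np.sqrt(np.mean(r.fun**2))
E
python3 - <<'E'
from h import *
import pickle;t,s=pickle.load(open("c0.pkl","rb"))
fr=[(.027,.012),(.027,.042)];kn=[(.010,.02),(.010,.051)]
for n,col,a,b,rz in [("fine","blue",(288,243),(340,250),fr),("med","yellow",(260,174),(248,240),fr),("coarse","red",(187,216),(230,331),fr),("lid","black",(394,224),(376,172),kn)]:
    r=25 if col!="black" else 14
    m=[mask(t,*a,col,r),mask(s,*b,col,r)]
    x0=np.r_[onz(t,a,.04)[:2],0.]
    print(n,[int(k.sum()) for k in m])
    for nm,cs,ms in(("both",[t,s],m),("top",[t],m[:1]),("scene",[s],m[1:])):
        print(nm,*[np.round(v,4) for v in fit(cs,ms,rz,x0,True)],*[np.round(v,4) for v in fit(cs,ms,rz,x0,False)])
L=np.hstack([crop(t,354,168,25,8),crop(s,308,178,25,8)]);cv2.imwrite("pics/pan.png",L)
E
```

```text
fine [117, 346]
both [0.4447 0.0193 0.0105] 1.2891 [0.447  0.0157] 1.8135
top [ 0.4467  0.0215 -0.0143] 0.284 [0.4457 0.0206] 0.3086
scene [ 0.4764 -0.0432 -0.0671] 0.6507 [0.449  0.0102] 1.5405
med [130, 319]
both [0.6285 0.0927 0.0104] 1.3942 [0.6327 0.0901] 1.8569
top [ 0.6441  0.1022 -0.0596] 0.2526 [0.631  0.0949] 0.5543
scene [ 0.6892  0.0344 -0.0749] 0.6265 [0.6359 0.0849] 1.6149
coarse [156, 359]
both [0.516 0.283 0.012] 1.5853 [0.5202 0.2812] 2.1184
top [ 0.5246  0.3027 -0.0546] 0.3423 [0.5176 0.2876] 0.5828
scene [ 0.5557  0.2552 -0.063 ] 0.7575 [0.5224 0.278 ] 1.7774
lid [51, 76]
both [ 0.4954 -0.2632  0.0037] 0.6637 [ 0.4962 -0.265 ] 0.7876
top [ 0.51   -0.2847 -0.1256] 0.1904 [ 0.4959 -0.2637] 0.4605
scene [ 0.5349 -0.3645 -0.0759] 0.3411 [ 0.4973 -0.2682] 0.7735
```

View pics/pan.png

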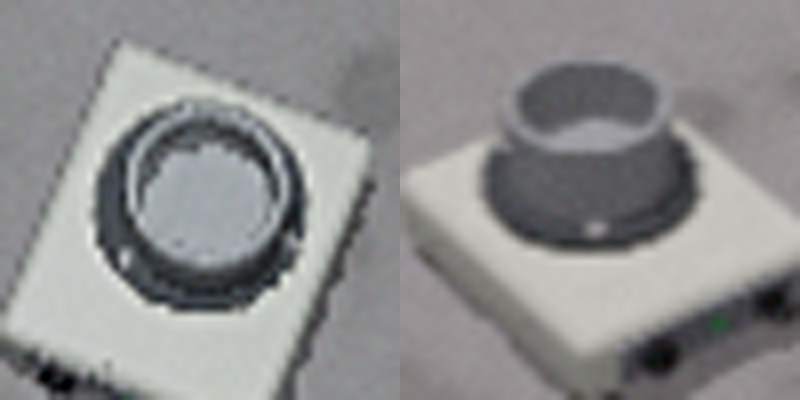

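```bash
python3 - <<'E'
from h import *
import pickle;t,s=pickle.load(open("c0.pkl","rb"))
for n,col,a,b in [("fine","blue",(288,243),(340,250)),("med","yellow",(260,174),(248,240)),("coarse","red",(187,216),(230,331))]:
    m=[mask(t,*a,col),mask(s,*b,col)]; S=[msup(k) for k in m]
    def f(q,cs): 
        return np.concatenate([sup(proj(c,cyl(q[0],q[1],[(.027,q[2]),(.027,q[3])])))-x for c,x in zip([t,s],S) if c in cs] ) if 0 else np.concatenate([sup(proj([t,s][i],cyl(q[0],q[1],[(.027,q[2]),(.027,q[3])])))-S[i] for i in cs])
    for cs in([0,1],[1]):
        r=least_squares(f,[*onz(t,a,.04)[:2],.025,.042],x_scale=.01,diff_step=1e-3,args=(cs,)); print(n,cs,np.round(r.x,4),np.sqrt(np.mean(r.fun**2)))
    cv2.imwrite(f"pics/m_{col}.png",np.hstack([np.where(k[...,None],[0,255,0],c["color"][:,:,::-1])[v-25:v+25,u-25:u+25] for k,c,(u,v) in zip(m,(t,s),(a,b))]).astype(np.uint8).repeat(6,0).repeat(6,1))
E
```

```text
fine [0, 1] [0.4444 0.0198 0.0315 0.046 ] 0.289963143269141
fine [1] [0.4496 0.0089 0.0169 0.0336] 0.20746564520920954
med [0, 1] [0.628  0.0932 0.0317 0.0457] 0.3345758853537555
med [1] [0.6432 0.078  0.0078 0.0254] 0.23475774562474427
coarse [0, 1] [0.5152 0.2835 0.0358 0.0472] 0.35143888082262664
coarse [1] [0.5239 0.2771 0.0169 0.0316] 0.31949119092769707
```

View pics/m_blue.png

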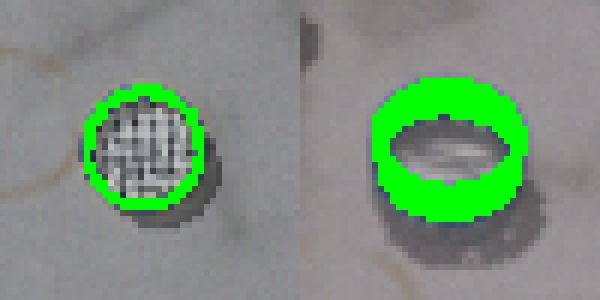

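```bash
python3 - <<'E'
from h import *
import pickle;t,s=pickle.load(open("c0.pkl","rb"))
g=lambda o,b:(o+.5)/8-.5+b
def obs(l,r,tp,u0,v0): return [g(l,u0),g(r,u0),g(tp,v0)]
T=obs(126,294,98,329,143)+[g(94,329),g(308,329),g(312,143)]
S=obs(103,275,60,283,153)+[g(83,283),g(297,283),g(250,153)]
def pred(c,x,y,zr,zp):
    a=proj(c,cyl(x,y,[(.027,zr)]));b=proj(c,cyl(x,y,[(.036,zp)]))
    return [a[:,0].min(),a[:,0].max(),a[:,1].min(),b[:,0].min(),b[:,0].max(),b[:,1].max()]
for name,f,x0 in [("both",lambda q:np.r_[np.array(pred(t,*q))-T,np.array(pred(s,*q))-S],[.6,-.15,.066,.038]),
 ("top",lambda q:np.array(pred(t,*q,.066,.038))-T,[.6,-.15]),("scene",lambda q:np.array(pred(s,*q,.066,.038))-S,[.6,-.15])]:
    r=least_squares(f,x0,x_scale=.01,diff_step=1e-3);print(name,np.round(r.x,4),np.round(r.fun,2))
# sieves with known heights, per camera
for n,col,a,b in [("fine","blue",(288,243),(340,250)),("med","yellow",(260,174),(248,240)),("coarse","red",(187,216),(230,331))]:
    for nm,c,p in(("top",t,a),("scene",s,b)):
        Sx=msup(mask(c,*p,col))
        f=lambda q:sup(proj(c,cyl(q[0],q[1],[(.027,.028),(.027,.042)])))-Sx
        r=least_squares(f,onz(t,a,.04)[:2],x_scale=.01,diff_step=1e-3);print(n,nm,np.round(r.x,4),np.sqrt(np.mean(r.fun**2)))
# bystanders approx (top)
for n,p,z in[("beaker",(298,199),.05),("vial",(339,239),.056),("tape",(236,235),.018),("lidflange",(393.5,224.5),.017),("lookalike",(438,231),.017)]:print(n,np.round(onz(t,p,z),3))
print("dish",onz(t,(483,255),.01))
for col,p,r in[("black",(339,240),12)]:
    m=mask(t,*p,col,r);y,x=np.nonzero(m);print("cap",x.mean(),y.mean(),onz(t,(x.mean(),y.mean()),.056))
E
```

```text
both [ 0.6415 -0.1577  0.0671  0.038 ] [ 0.16 -0.13  0.95  0.14  0.39  0.02 -0.3  -0.37 -0.27 -0.84  0.45  0.1 ]
top [ 0.6429 -0.1574] [ 0.01 -0.3   0.51  0.03  0.27 -0.52]
scene [ 0.6412 -0.1585] [-0.02 -0.11 -0.04 -0.57  0.7  -0.02]
fine top [0.4453 0.0203] 0.25674426440769527
fine scene [0.4457 0.0167] 0.25972765681351545
med top [0.6295 0.0941] 0.21882303407649492
med scene [0.6301 0.0904] 0.30118067009110394
coarse top [0.5166 0.2857] 0.19290945630101827
coarse scene [0.5183 0.2809] 0.38310808610234726
beaker [ 0.557 -0.009  0.05 ]
vial [ 0.452 -0.115  0.056]
tape [0.465 0.155 0.018]
lidflange [ 0.493 -0.263  0.017]
lookalike [ 0.476 -0.38   0.017]
dish [ 0.41276478 -0.4986663   0.01      ]
cap 338.64 239.7 [ 0.44996589 -0.11451431  0.056     ]
```

```bash
python3 -m crank '[[0.18,-0.48,0,0,1],[0.18,-0.48,0,0,1],[0.18,-0.48,0,0,1],[0.18,-0.48,0,0,1],[0.18,-0.48,0,0,1]]'; python3 -m crank '[[0.18,-0.48,0,0,1],[0.18,-0.48,0,0,1],[0.18,-0.48,0,0,1],[0.18,-0.48,0,0,1],[0.18,-0.48,0,0,1]]'
```

```text
time_s: 0.62
tool_pos: [0.306, 0.3853, 0.2502]
tcp_rot: [0.0, 0.829, 0.559, -0.0]
ft_force: [1.8, 0.2, 0.4]
opening: 0.998
time_s: 1.03
tool_pos: [0.3778, 0.1933, 0.2505]
tcp_rot: [-0.0, 0.829, 0.559, 0.0]
ft_force: [-0.1, -0.0, 0.9]
opening: 1.001
```

```bash
python3 -m crank '[[0.169,-0.436,0,0,1],[0.169,-0.436,0,0,1],[0.169,-0.436,0,0,1],[0.169,-0.436,0,0,1],[0.169,-0.436,-0.1,0,1]]'; python3 -m crank '[[0,0,-0.25,0,1],[0,0,-0.25,0,1],[0,0,-0.25,0,1],[0,0,-0.25,0,1],[0,0,-0.25,0,1]]';python3 - <<'E'
from h import *
t=arm.capture("top"); s=arm.capture("scene")
print(arm.state()["tool_pos"])
cv2.imwrite("pics/a1.png",np.hstack([crop(t,288,243,40,5),crop(s,340,240,40,5)]))
E
```

```text
time_s: 1.45
tool_pos: [0.4497, 0.018, 0.218]
tcp_rot: [0.003, 0.83, 0.558, 0.005]
ft_force: [3.1, 1.2, -0.4]
opening: 1.002
time_s: 1.87
tool_pos: [0.4441, 0.0225, 0.1129]
tcp_rot: [-0.0, 0.829, 0.56, -0.001]
ft_force: [-0.1, -0.7, 0.6]
opening: 1.006
[0.44563483 0.02292739 0.11455766]
```

View pics/a1.png

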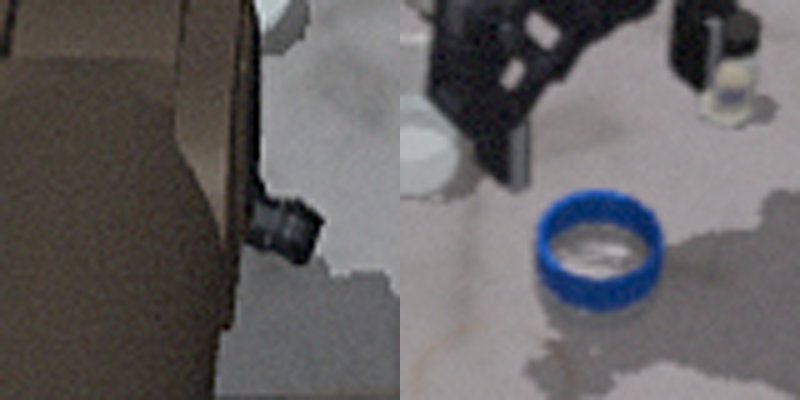

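```bash
python3 -m crank '[[0,0,0,0,1],[0,0,0,0,1]]'; python3 - <<'E'
from h import *
s=arm.capture("scene");st=arm.state();p=st["tool_pos"];print(p,arm.state()["qvel"].round(3) if hasattr(st["qvel"],'round') else st["qvel"])
a=2*np.arctan2(st["tcp_rot"][2],st["tcp_rot"][1]);print(np.degrees(a))
j=np.array([np.cos(a),np.sin(a),0]);w=np.array([-np.sin(a),np.cos(a),0])
P=[p]+[p+sg*j*.0425+sw*w*.011+[0,0,-.006] for sg in(1,-1) for sw in(1,-1)]
P+=[np.array([.4455,.019,.042])]
im=np.ascontiguousarray(s["color"][190:290,260:400,::-1]);im=cv2.resize(im,None,fx=5,fy=5)
for i,q in enumerate(proj(s,np.array(P))):
    u=((q-[260,190]+.5)*5).astype(int);cv2.circle(im,tuple(int(k) for k in u),3,(0,0,255) if i else (0,255,0),-1)
cv2.imwrite("pics/a2.png",im)
E
```

```text
time_s: 2.13
tool_pos: [0.4456, 0.0231, 0.1146]
tcp_rot: [0.0, 0.829, 0.56, 0.001]
ft_force: [-0.3, 0.4, -0.2]
opening: 0.995
[0.44534814 0.02307033 0.11437012] [-0.     0.008 -0.     0.007 -0.002 -0.003  0.002]
68.08559667916991
```

View pics/a2.png

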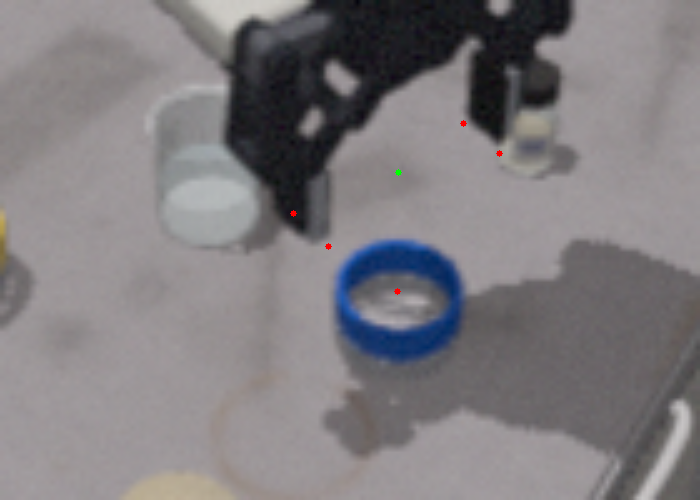

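```bash
python3 -m crank '[[0,-0.011,-0.06,0,1],[0,-0.011,-0.12,0,1],[0,-0.011,-0.17,0,1],[0,-0.011,-0.2,0,1],[0,-0.011,-0.2,0,1]]'; python3 -m crank '[[0,0,0,0,-1],[0,0,0,0,-1],[0,0,0,0,-1],[0,0,0,0,-1],[0,0,0,0,-1]]';python3 -m crank '[[0,0,0,0,-1],[0,0,0,0,-1],[0,0,0,0,-1],[0,0,0,0,-1],[0,0,0,0,-1]]'
```

```text
time_s: 2.6
tool_pos: [0.4437, 0.0183, 0.0319]
tcp_rot: [-0.001, 0.829, 0.56, -0.001]
ft_force: [-0.3, 0.3, 0.3]
opening: 0.998
time_s: 3.02
tool_pos: [0.4454, 0.0184, 0.0348]
tcp_rot: [0.0, 0.829, 0.56, 0.001]
ft_force: [-3.7, -0.9, 12.5]
opening: 0.615
time_s: 3.43
tool_pos: [0.4454, 0.0184, 0.0348]
tcp_rot: [0.0, 0.829, 0.56, 0.001]
ft_force: [-2.8, -0.3, 12.9]
opening: 0.624
```

```bash
python3 -m crank '[[0,0,0.04,0,-1],[0,0,0.1,0,-1],[0,0,0.18,0,-1],[0,0,0.26,0,-1],[0,0,0.31,0,-1]]'; python3 -m crank '[[0.04,-0.04,0,0,-1],[0.1,-0.09,0,0,-1],[0.16,-0.145,0,0,-1],[0.22,-0.2,0,0,-1],[0.28,-0.25,0,0,-1]]'; python3 - <<'E'
from h import *
t=arm.capture("top"); s=arm.capture("scene")
print(arm.state()["tool_pos"],arm.state()["ft_force"])
cv2.imwrite("pics/a3.png",np.hstack([crop(t,330,200,50,4),crop(s,320,180,50,4)]))
E
```

```text
time_s: 3.85
tool_pos: [0.4454, 0.0182, 0.1608]
tcp_rot: [0.001, 0.829, 0.559, 0.002]
ft_force: [0.5, 0.1, -0.4]
opening: 0.62
time_s: 4.27
tool_pos: [0.5577, -0.0829, 0.1585]
tcp_rot: [0.0, 0.829, 0.56, 0.001]
ft_force: [-0.1, 0.1, -1.0]
opening: 0.618
[ 0.55993888 -0.08586889  0.15866731] [-0.24726968  0.49028474 -1.81731215]
```

View pics/a3.png

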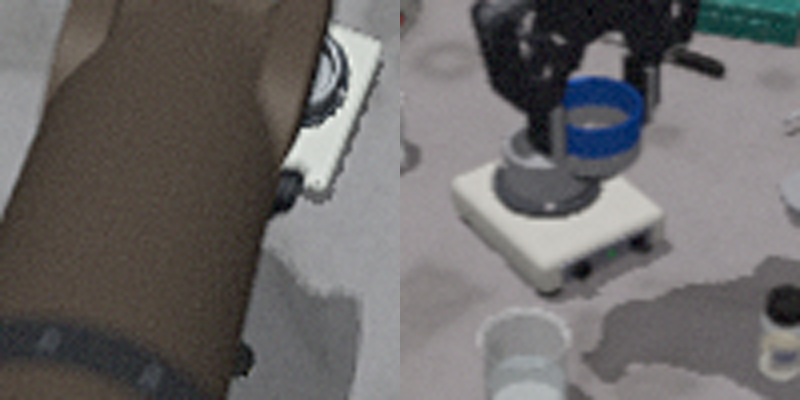

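```bash
python3 -m crank '[[0,0,0,0,-1],[0,0,0,0,-1],[0,0,0,0,-1]]'
```

```text
time_s: 4.62
tool_pos: [0.5558, -0.0806, 0.1575]
tcp_rot: [-0.0, 0.828, 0.56, 0.0]
ft_force: [0.0, 0.7, -0.7]
opening: 0.616
```

```bash
python3 -m crank '[[0.05,-0.045,0,0,-1],[0.1,-0.09,0,0,-1],[0.15,-0.135,0,0,-1],[0.19,-0.17,0,0,-1],[0.215,-0.193,0,0,-1]]';python3 -m crank '[[0,0,0,0,-1],[0,0,0,0,-1],[0,0,0,0,-1],[0,0,0,0,-1],[0,0,0,0,-1]]'; python3 - <<'E'
from h import *
t=arm.capture("top"); s=arm.capture("scene")
p=arm.state()["tool_pos"];print(p)
m=mask(s,305,155,"blue",30);S=msup(m)
for h in(.042,):
    f=lambda q:sup(proj(s,cyl(q[0],q[1],[(.027,p[2]-.034+.028),(.027,p[2]-.034+.042)])))-S
    r=least_squares(f,p[:2],x_scale=.01,diff_step=1e-3);print(r.x,np.sqrt(np.mean(r.fun**2)))
cv2.imwrite("pics/a4.png",crop(s,307,165,40,8))
E
```

```text
time_s: 5.03
tool_pos: [0.6435, -0.1595, 0.1576]
tcp_rot: [0.0, 0.829, 0.56, 0.0]
ft_force: [0.0, 0.2, -0.5]
opening: 0.615
time_s: 5.45
tool_pos: [0.642, -0.1576, 0.1574]
tcp_rot: [-0.0, 0.828, 0.56, 0.0]
ft_force: [0.6, 0.4, -1.1]
opening: 0.623
[ 0.64226694 -0.15811268  0.15741027]
[ 0.63956714 -0.1605795 ] 1.1342961585109168
```

View pics/a4.png

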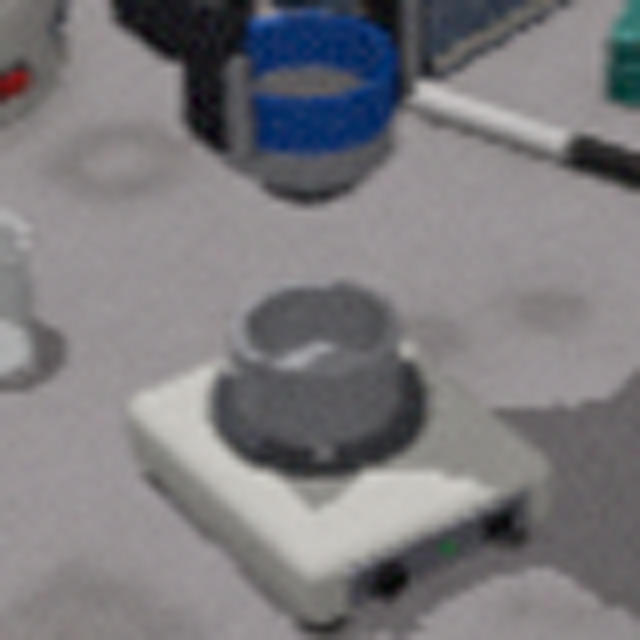

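```bash
python3 -m crank '[[0,0,-0.05,0,-1],[0,0,-0.1,0,-1],[0,0,-0.12,0,-1],[0,0,-0.13,0,-1],[0,0,-0.14,0,-1]]';python3 -m crank '[[0,0,-0.01,0,-1],[0,0,-0.015,0,-1],[0,0,-0.02,0,-1],[0,0,-0.025,0,-1],[0,0,-0.025,0,-1]]';python3 - <<'E'
from h import *
s=arm.capture("scene");print(arm.state()["tool_pos"],arm.state()["ft_force"])
cv2.imwrite("pics/a5.png",crop(s,307,165,40,8))
E
```

```text
time_s: 5.97
tool_pos: [0.6426, -0.1589, 0.1012]
tcp_rot: [-0.0, 0.829, 0.56, -0.0]
ft_force: [0.3, 0.3, -0.7]
opening: 0.613
time_s: 6.38
tool_pos: [0.6425, -0.1589, 0.0911]
tcp_rot: [-0.0, 0.829, 0.56, 0.0]
ft_force: [-0.2, -0.5, -1.2]
opening: 0.619
[ 0.64254632 -0.15887539  0.09125918] [-0.43429285  0.34960784 -0.78787239]
```

View pics/a5.png

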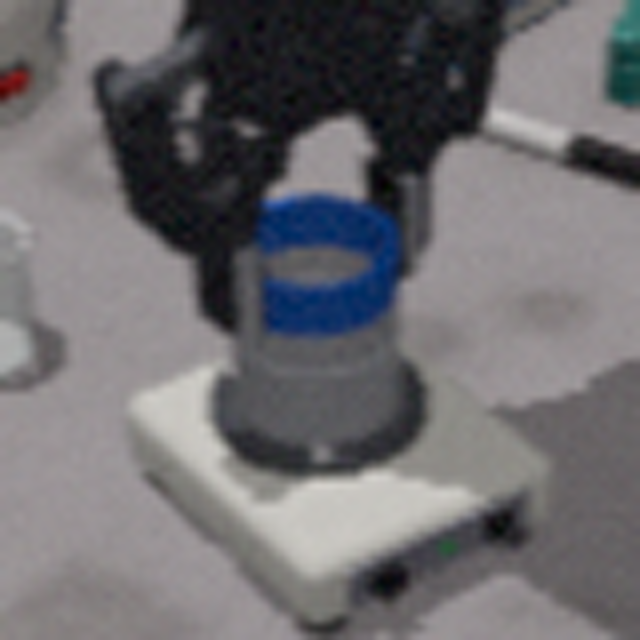

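```bash
python3 -m crank '[[0,0,-0.003,0,-1],[0,0,-0.006,0,-1],[0,0,-0.009,0,-1],[0,0,-0.009,0,-1],[0,0,-0.009,0,-1]]'
```

```text
time_s: 6.85
tool_pos: [0.6427, -0.1589, 0.089]
tcp_rot: [0.0, 0.829, 0.56, 0.0]
ft_force: [-3.8, 1.4, 11.3]
opening: 0.62
```

```bash
python3 -m crank '[[0,0,0,0,0],[0,0,0,0,0.6],[0,0,0,0,1],[0,0,0,0,1],[0,0,0,0,1]]';python3 -m crank '[[0,0,0.05,0,1],[0,0,0.12,0,1],[0,0,0.2,0,1],[0,0,0.25,0,1],[0,0,0.25,0,1]]'; python3 -m crank '[[-0.02,0.1,0,0,1],[-0.02,0.2,0,0,1],[-0.02,0.3,0,0,1],[-0.02,0.4,0,0,1],[-0.02,0.5,0,0,1]]';python3 - <<'E'
from h import *
s=arm.capture("scene");t=arm.capture("top");print(arm.state()["tool_pos"],arm.state()["ft_force"])
cv2.imwrite("pics/a6.png",np.hstack([crop(s,307,165,40,5),crop(t,354,168,40,5)]))
E
```

```text
time_s: 7.27
tool_pos: [0.6425, -0.1589, 0.0874]
tcp_rot: [-0.0, 0.829, 0.56, -0.0]
ft_force: [0.2, 0.2, 0.3]
opening: 0.996
time_s: 7.68
tool_pos: [0.6449, -0.1599, 0.1925]
tcp_rot: [0.003, 0.829, 0.56, 0.003]
ft_force: [0.9, -1.1, 0.2]
opening: 1.001
time_s: 8.1
tool_pos: [0.634, 0.043, 0.187]
tcp_rot: [-0.0, 0.829, 0.56, -0.0]
ft_force: [0.9, -0.4, 0.1]
opening: 1.0
[0.63391144 0.05148675 0.1863103 ] [-0.11735737 -0.2314032  -0.31762865]
```

View pics/a6.png

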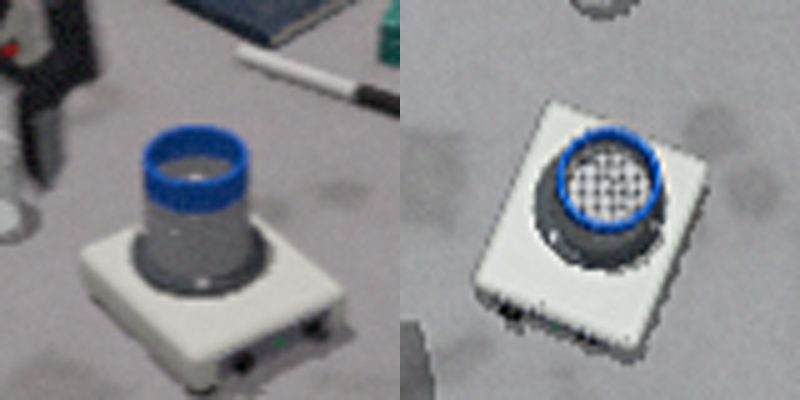

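The blue sieve is seated and level. Now the yellow one.

```bash
python3 - <<'E'
from h import *
s=arm.capture("scene");t=arm.capture("top")
for nm,c,p in(("top",t,(355,165)),("scene",s,(305,158))):
    Sx=msup(mask(c,*p,"blue"))
    f=lambda q:sup(proj(c,cyl(q[0],q[1],[(.027,.082),(.027,.096)])))-Sx
    r=least_squares(f,[.642,-.158],x_scale=.01,diff_step=1e-3);print(nm,np.round(r.x,4),np.sqrt(np.mean(r.fun**2)))
E
python3 -m crank '[[0,0.04,0,0,1],[0,0.08,0,0,1],[0,0.1,0,0,1],[0,0.1,0,0,1],[0,0.1,0,0,1]]'
```

```text
top [ 0.6426 -0.1568] 0.21013138340842247
scene [ 0.6431 -0.16  ] 0.3674501521398466
time_s: 8.72
tool_pos: [0.6345, 0.0798, 0.1874]
tcp_rot: [0.0, 0.829, 0.559, -0.0]
ft_force: [-1.0, -0.7, -0.2]
opening: 0.999
```

```bash
python3 -m crank '[[-0.012,0.031,-0.08,0,1],[-0.012,0.031,-0.16,0,1],[-0.012,0.031,-0.24,0,1],[-0.012,0.031,-0.28,0,1],[-0.012,0.031,-0.28,0,1]]'; python3 -m crank '[[0,0,-0.05,0,1],[0,0,-0.09,0,1],[0,0,-0.103,0,1],[0,0,-0.103,0,1],[0,0,-0.103,0,1]]'
```

```text
time_s: 9.13
tool_pos: [0.6272, 0.0911, 0.0717]
tcp_rot: [-0.001, 0.829, 0.559, -0.003]
ft_force: [-0.7, 0.0, 0.2]
opening: 1.004
time_s: 9.55
tool_pos: [0.6305, 0.0927, 0.0356]
tcp_rot: [0.0, 0.829, 0.559, 0.0]
ft_force: [-0.3, 0.2, -0.1]
opening: 0.999
```

```bash
python3 -m crank '[[0,0,0,0,-1],[0,0,0,0,-1],[0,0,0,0,-1],[0,0,0,0,-1],[0,0,0,0,-1]]';python3 -m crank '[[0,0,0,0,-1],[0,0,0,0,-1],[0,0,0,0,-1],[0,0,0,0,-1],[0,0,0,0,-1]]'
```

```text
time_s: 9.97
tool_pos: [0.6304, 0.0934, 0.0361]
tcp_rot: [0.0, 0.829, 0.56, 0.001]
ft_force: [-3.5, -0.2, 10.8]
opening: 0.619
time_s: 10.38
tool_pos: [0.6304, 0.0935, 0.0361]
tcp_rot: [0.0, 0.829, 0.56, 0.001]
ft_force: [-3.3, -0.4, 11.0]
opening: 0.617
```

```bash
python3 -m crank '[[0,0,0.04,0,-1],[0,0,0.1,0,-1],[0,0,0.18,0,-1],[0,0,0.26,0,-1],[0,0,0.34,0,-1]]'; python3 -m crank '[[0,0,0.03,0,-1],[0,-0.02,0.04,0,-1],[0.01,-0.08,0.04,0,-1],[0.02,-0.16,0.04,0,-1],[0.02,-0.24,0.04,0,-1]]';python3 -m crank '[[0,-0.08,0,0,-1],[0.01,-0.16,0,0,-1],[0.01,-0.24,0,0,-1],[0.01,-0.28,0,0,-1],[0.01,-0.31,0,0,-1]]';python3 -m crank '[[0,0,0,0,-1],[0,0,0,0,-1],[0,0,0,0,-1],[0,0,0,0,-1],[0,0,0,0,-1]]'
```

```text
time_s: 10.8
tool_pos: [0.6294, 0.0934, 0.1722]
tcp_rot: [0.0, 0.829, 0.56, -0.0]
ft_force: [1.2, 0.2, -1.1]
opening: 0.617
time_s: 11.22
tool_pos: [0.6374, -0.0031, 0.185]
tcp_rot: [-0.0, 0.828, 0.561, -0.001]
ft_force: [0.2, -0.1, -0.3]
opening: 0.615
time_s: 11.63
tool_pos: [0.6402, -0.1303, 0.185]
tcp_rot: [-0.0, 0.83, 0.558, -0.001]
ft_force: [0.1, 0.3, -0.5]
opening: 0.618
time_s: 12.05
tool_pos: [0.642, -0.1245, 0.1863]
tcp_rot: [-0.0, 0.828, 0.561, 0.0]
ft_force: [-0.0, 0.0, -0.3]
opening: 0.616
```

```bash
python3 -m crank '[[0.002,-0.04,0,0,-1],[0.002,-0.07,0,0,-1],[0.002,-0.086,0,0,-1],[0.002,-0.086,0,0,-1],[0.002,-0.086,0,0,-1]]';python3 -m crank '[[0,0,0,0,-1],[0,0,0,0,-1],[0,0,0,0,-1]]'; python3 - <<'E'
from h import *
s=arm.capture("scene");cv2.imwrite("pics/b1.png",crop(s,307,145,45,8))
E
```

```text
time_s: 12.47
tool_pos: [0.6424, -0.1612, 0.1864]
tcp_rot: [-0.0, 0.829, 0.559, 0.0]
ft_force: [0.1, 0.4, -0.8]
opening: 0.621
time_s: 12.72
tool_pos: [0.6427, -0.16, 0.1864]
tcp_rot: [-0.0, 0.828, 0.56, 0.0]
ft_force: [-0.1, -0.2, -0.6]
opening: 0.614
```

View pics/b1.png

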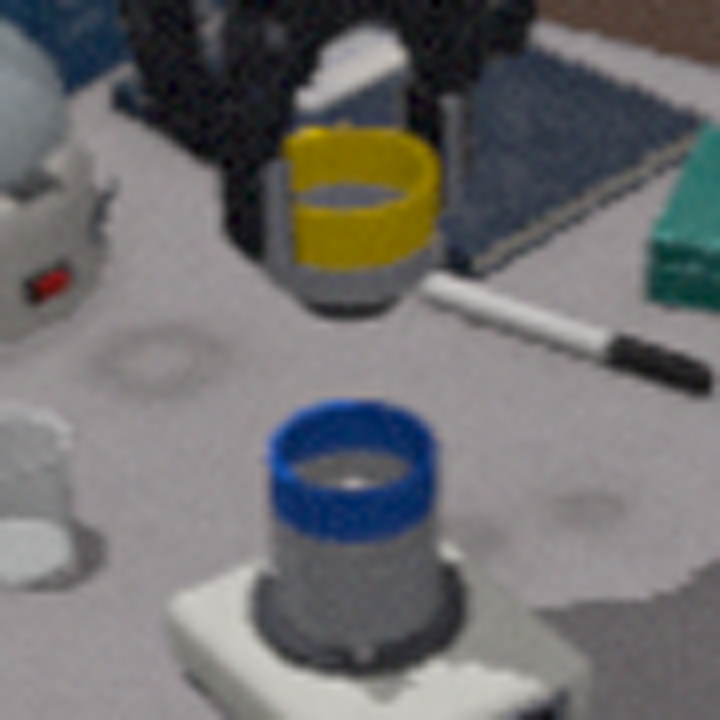

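```bash
python3 -m crank '[[0,0.002,-0.05,0,-1],[0,0.002,-0.1,0,-1],[0,0.002,-0.12,0,-1],[0,0.002,-0.13,0,-1],[0,0.002,-0.14,0,-1]]';python3 -m crank '[[0,0,-0.005,0,-1],[0,0,-0.01,0,-1],[0,0,-0.015,0,-1],[0,0,-0.018,0,-1],[0,0,-0.018,0,-1]]'
```

```text
time_s: 13.18
tool_pos: [0.6427, -0.1601, 0.1304]
tcp_rot: [-0.0, 0.829, 0.56, -0.0]
ft_force: [-0.7, -0.6, -0.7]
opening: 0.614
time_s: 13.6
tool_pos: [0.6426, -0.1601, 0.1233]
tcp_rot: [0.0, 0.829, 0.56, 0.0]
ft_force: [0.2, -0.5, -1.7]
opening: 0.62
```

```bash
python3 -m crank '[[0,0,-0.004,0,-1],[0,0,-0.008,0,-1],[0,0,-0.011,0,-1],[0,0,-0.011,0,-1],[0,0,-0.011,0,-1]]'
```

```text
time_s: 14.02
tool_pos: [0.6428, -0.1601, 0.1201]
tcp_rot: [0.0, 0.829, 0.56, 0.001]
ft_force: [-4.1, 1.7, 11.2]
opening: 0.616
```

```bash
python3 -m crank '[[0,0,0,0,0],[0,0,0,0,0.6],[0,0,0,0,1],[0,0,0,0,1],[0,0,0,0,1]]';python3 -m crank '[[0,0,0.05,0,1],[0,0,0.12,0,1],[0,0,0.2,0,1],[0,0,0.22,0,1],[0,0,0.22,0,1]]'; python3 -m crank '[[-0.02,0.1,0,0,1],[-0.04,0.2,0,0,1],[-0.06,0.3,0,0,1],[-0.08,0.4,0,0,1],[-0.1,0.5,0,0,1]]';python3 -m crank '[[-0.03,0.1,0,0,1],[-0.06,0.2,0,0,1],[-0.1,0.3,0,0,1],[-0.14,0.4,0,0,1],[-0.18,0.5,0,0,1]]'; python3 -m crank '[[-0.03,0.1,0,0,1],[-0.03,0.1,0,0,1],[-0.03,0.1,0,0,1],[-0.03,0.1,0,0,1],[-0.03,0.1,0,0,1]]';python3 - <<'E'
from h import *
s=arm.capture("scene");t=arm.capture("top");print(arm.state()["tool_pos"],arm.state()["ft_force"])
for nm,c,p in(("top",t,(355,163)),("scene",s,(305,140))):
    Sx=msup(mask(c,*p,"yellow"))
    f=lambda q:sup(proj(c,cyl(q[0],q[1],[(.027,.112),(.027,.126)])))-Sx
    r=least_squares(f,[.642,-.158],x_scale=.01,diff_step=1e-3);print(nm,np.round(r.x,4),np.sqrt(np.mean(r.fun**2)))
cv2.imwrite("pics/b2.png",np.hstack([crop(s,307,155,40,5),crop(t,354,168,40,5)]))
E
```

```text
time_s: 14.43
tool_pos: [0.6425, -0.16, 0.1186]
tcp_rot: [-0.0, 0.829, 0.56, -0.0]
ft_force: [-0.1, 0.8, -0.3]
opening: 0.998
time_s: 14.85
tool_pos: [0.6442, -0.1607, 0.2099]
tcp_rot: [0.002, 0.829, 0.56, 0.002]
ft_force: [-0.2, -0.2, -0.1]
opening: 1.002
time_s: 15.27
tool_pos: [0.6012, 0.0417, 0.2053]
tcp_rot: [-0.0, 0.829, 0.56, -0.001]
ft_force: [1.8, 0.2, 0.3]
opening: 1.001
time_s: 15.68
tool_pos: [0.5305, 0.2374, 0.2054]
tcp_rot: [-0.0, 0.829, 0.56, -0.001]
ft_force: [1.3, -0.2, -1.1]
opening: 0.999
time_s: 16.1
tool_pos: [0.5206, 0.274, 0.2062]
tcp_rot: [0.0, 0.829, 0.559, -0.001]
ft_force: [-0.5, 0.3, 0.2]
opening: 1.003
[0.52083228 0.27395312 0.20653489] [-0.1545893  -0.12864323  0.04339419]
top [ 0.6427 -0.1581] 0.19180088248345434
scene [ 0.6431 -0.1614] 0.4279059623947828
```

View pics/b2.png

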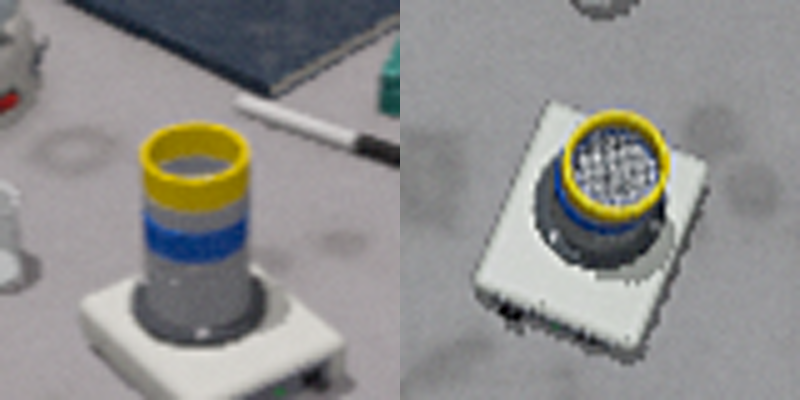

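Yellow is seated and level on blue. Next the red one.

```bash
python3 -m crank '[[-0.008,0.023,-0.08,0,1],[-0.008,0.023,-0.16,0,1],[-0.008,0.023,-0.24,0,1],[-0.008,0.023,-0.31,0,1],[-0.008,0.023,-0.33,0,1]]'; python3 -m crank '[[0,0,-0.03,0,1],[0,0,-0.06,0,1],[0,0,-0.09,0,1],[0,0,-0.096,0,1],[0,0,-0.096,0,1]]';python3 -m crank '[[0,0,0,0,-1],[0,0,0,0,-1],[0,0,0,0,-1],[0,0,0,0,-1],[0,0,0,0,-1]]';python3 -m crank '[[0,0,0,0,-1],[0,0,0,0,-1],[0,0,0,0,-1],[0,0,0,0,-1],[0,0,0,0,-1]]'
```

```text
time_s: 16.62
tool_pos: [0.5153, 0.2827, 0.0709]
tcp_rot: [0.0, 0.829, 0.559, -0.003]
ft_force: [-1.5, -1.4, 0.3]
opening: 0.998
time_s: 17.03
tool_pos: [0.5169, 0.2849, 0.0361]
tcp_rot: [-0.0, 0.829, 0.56, -0.0]
ft_force: [0.1, 0.4, 0.0]
opening: 1.004
time_s: 17.45
tool_pos: [0.5175, 0.2853, 0.0379]
tcp_rot: [-0.0, 0.829, 0.56, 0.001]
ft_force: [-2.3, -1.2, 8.7]
opening: 0.613
time_s: 17.87
tool_pos: [0.5175, 0.2852, 0.0378]
tcp_rot: [-0.0, 0.829, 0.56, 0.001]
ft_force: [-1.8, -1.3, 9.7]
opening: 0.618
```

```bash
python3 -m crank '[[0,0,0.04,0,-1],[0,0,0.1,0,-1],[0,0,0.18,0,-1],[0,0,0.26,0,-1],[0,0,0.34,0,-1]]'; python3 -m crank '[[0,0,0.07,0,-1],[0.01,-0.02,0.11,0,-1],[0.03,-0.09,0.11,0,-1],[0.05,-0.17,0.11,0,-1],[0.07,-0.25,0.11,0,-1]]';python3 -m crank '[[0.025,-0.09,0,0,-1],[0.05,-0.18,0,0,-1],[0.075,-0.27,0,0,-1],[0.1,-0.36,0,0,-1],[0.13,-0.44,0,0,-1]]';python3 -m crank '[[0.02,-0.08,0,0,-1],[0.05,-0.16,0,0,-1],[0.07,-0.24,0,0,-1],[0.08,-0.3,0,0,-1],[0.09,-0.34,0,0,-1]]';python3 -m crank '[[0,0,0,0,-1],[0,0,0,0,-1],[0,0,0,0,-1],[0,0,0,0,-1],[0,0,0,0,-1]]'
```

```text
time_s: 18.28
tool_pos: [0.5168, 0.2848, 0.1742]
tcp_rot: [-0.0, 0.829, 0.56, 0.0]
ft_force: [0.9, -0.1, -0.6]
opening: 0.613
time_s: 18.7
tool_pos: [0.5451, 0.1846, 0.2174]
tcp_rot: [-0.0, 0.828, 0.56, 0.001]
ft_force: [0.6, -0.3, -1.0]
opening: 0.615
time_s: 19.12
tool_pos: [0.5969, 0.0064, 0.2171]
tcp_rot: [0.0, 0.829, 0.559, 0.0]
ft_force: [1.7, 0.2, -1.8]
opening: 0.619
time_s: 19.53
tool_pos: [0.6327, -0.131, 0.217]
tcp_rot: [0.001, 0.83, 0.558, -0.0]
ft_force: [-0.2, 0.3, -0.9]
opening: 0.618
time_s: 19.95
tool_pos: [0.6331, -0.1253, 0.2165]
tcp_rot: [-0.0, 0.828, 0.561, 0.0]
ft_force: [-0.1, 0.7, -1.4]
opening: 0.613
```

```bash
python3 -m crank '[[0.01,-0.04,0,0,-1],[0.02,-0.07,0,0,-1],[0.024,-0.085,0,0,-1],[0.024,-0.085,0,0,-1],[0.024,-0.085,0,0,-1]]';python3 -m crank '[[0,0,0,0,-1],[0,0,0,0,-1],[0,0,0,0,-1]]'; python3 - <<'E'
from h import *
s=arm.capture("scene");cv2.imwrite("pics/c1.png",crop(s,307,135,45,8))
E
```

```text
time_s: 20.37
tool_pos: [0.6425, -0.1612, 0.2163]
tcp_rot: [-0.0, 0.829, 0.559, -0.0]
ft_force: [-0.3, -0.4, -1.2]
opening: 0.617
time_s: 20.62
tool_pos: [0.6426, -0.1602, 0.2164]
tcp_rot: [-0.0, 0.828, 0.56, 0.0]
ft_force: [0.7, 0.2, -1.0]
opening: 0.614
```

View pics/c1.png

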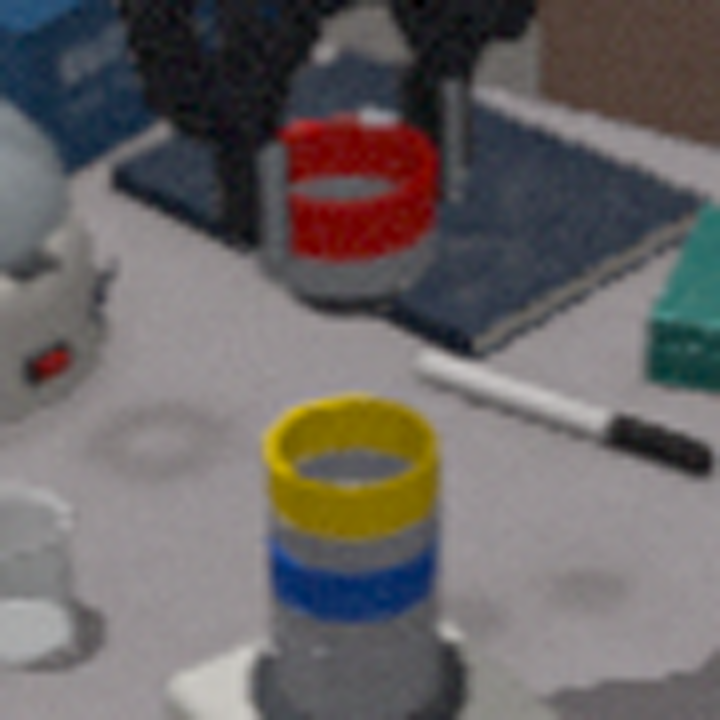

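Aligned. Lowering slowly; I expect it to seat at TCP z ≈ 0.152.

```bash
python3 -m crank '[[0,0,-0.05,0,-1],[0,0,-0.1,0,-1],[0,0,-0.12,0,-1],[0,0,-0.13,0,-1],[0,0,-0.135,0,-1]]';python3 -m crank '[[0,0,-0.005,0,-1],[0,0,-0.01,0,-1],[0,0,-0.015,0,-1],[0,0,-0.018,0,-1],[0,0,-0.018,0,-1]]'; python3 -m crank '[[0,0,-0.004,0,-1],[0,0,-0.008,0,-1],[0,0,-0.012,0,-1],[0,0,-0.012,0,-1],[0,0,-0.012,0,-1]]'
```

```text
time_s: 21.08
tool_pos: [0.6425, -0.1608, 0.1621]
tcp_rot: [-0.0, 0.829, 0.56, -0.0]
ft_force: [0.4, -0.2, -0.3]
opening: 0.616
time_s: 21.5
tool_pos: [0.6426, -0.161, 0.1553]
tcp_rot: [0.0, 0.829, 0.56, 0.0]
ft_force: [-0.4, 0.2, -0.9]
opening: 0.615
time_s: 21.92
tool_pos: [0.643, -0.1612, 0.1519]
tcp_rot: [0.0, 0.829, 0.56, 0.001]
ft_force: [-3.6, 1.8, 10.6]
opening: 0.616
```

```bash
python3 -m crank '[[0,0,0,0,0],[0,0,0,0,0.6],[0,0,0,0,1],[0,0,0,0,1],[0,0,0,0,1]]';python3 -m crank '[[0,0,0.05,0,1],[0,0,0.12,0,1],[0,0,0.2,0,1],[0,0,0.22,0,1],[0,0,0.22,0,1]]'; python3 -m crank '[[-0.08,-0.06,0,0,1],[-0.16,-0.12,0,0,1],[-0.24,-0.18,0,0,1],[-0.32,-0.24,0,0,1],[-0.365,-0.262,0,0,1]]';python3 -m crank '[[0,0,0,0,1],[0,0,0,0,1],[0,0,0,0,1],[0,0,0,0,1],[0,0,0,0,1]]';python3 - <<'E'
from h import *
s=arm.capture("scene");t=arm.capture("top");print(arm.state()["tool_pos"],arm.state()["ft_force"])
for nm,c,p in(("top",t,(357,160)),("scene",s,(305,118))):
    Sx=msup(mask(c,*p,"red"))
    f=lambda q:sup(proj(c,cyl(q[0],q[1],[(.027,.142),(.027,.156)])))-Sx
    r=least_squares(f,[.642,-.158],x_scale=.01,diff_step=1e-3);print(nm,np.round(r.x,4),np.sqrt(np.mean(r.fun**2)))
cv2.imwrite("pics/c2.png",np.hstack([crop(s,317,150,50,4),crop(t,370,188,50,4)]))
E
```

```text
time_s: 22.33
tool_pos: [0.6425, -0.161, 0.1502]
tcp_rot: [-0.0, 0.829, 0.56, -0.0]
ft_force: [0.0, 1.1, 0.3]
opening: 0.999
time_s: 22.75
tool_pos: [0.6441, -0.1617, 0.2415]
tcp_rot: [0.002, 0.829, 0.56, 0.002]
ft_force: [0.6, 0.2, 0.2]
opening: 0.999
time_s: 23.17
tool_pos: [0.4917, -0.2695, 0.2373]
tcp_rot: [-0.0, 0.83, 0.557, -0.001]
ft_force: [-1.1, -1.0, -0.1]
opening: 0.998
time_s: 23.58
tool_pos: [0.4976, -0.2647, 0.2378]
tcp_rot: [-0.0, 0.828, 0.561, -0.0]
ft_force: [0.2, 0.1, 1.2]
opening: 0.999
[ 0.49731895 -0.26504655  0.23801653] [ 0.54946056 -0.14594195  0.86781324]
top [ 0.6435 -0.1596] 0.22377826305358042
scene [ 0.6462 -0.1661] 0.5399077570102738
```

View pics/c2.png

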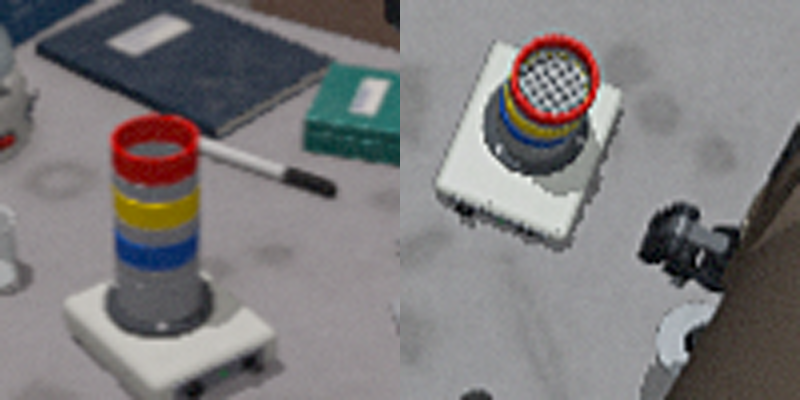

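```bash
python3 -m crank '[[0,-0.002,-0.08,0,1],[0,-0.002,-0.16,0,1],[0,-0.002,-0.24,0,1],[0,-0.002,-0.32,0,1],[0,-0.002,-0.37,0,1]]'; python3 -m crank '[[0,0,-0.04,0,1],[0,0,-0.08,0,1],[0,0,-0.11,0,1],[0,0,-0.12,0,1],[0,0,-0.12,0,1]]';python3 - <<'E'
from h import *
s=arm.capture("scene");print(arm.state()["tool_pos"])
cv2.imwrite("pics/d1.png",crop(s,376,175,30,10))
E
```

```text
time_s: 24.1
tool_pos: [0.4958, -0.2655, 0.0874]
tcp_rot: [-0.001, 0.828, 0.56, -0.001]
ft_force: [-0.1, 0.2, 0.2]
opening: 1.003
time_s: 24.52
tool_pos: [0.4963, -0.2662, 0.0415]
tcp_rot: [-0.001, 0.829, 0.56, -0.0]
ft_force: [0.2, 0.4, 0.2]
opening: 0.997
[ 0.49672994 -0.26654242  0.04239817]
```

View pics/d1.png

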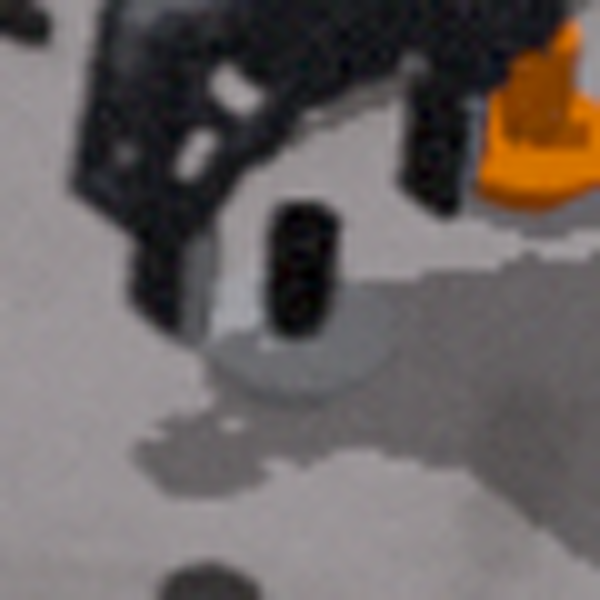

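This is the steel lid with the black knob, between the fingers, with the orange look-alike clear behind. Closing.

```bash
python3 -m crank '[[0,0,0,0,-1],[0,0,0,0,-1],[0,0,0,0,-1],[0,0,0,0,-1],[0,0,0,0,-1]]';python3 -m crank '[[0,0,0,0,-1],[0,0,0,0,-1],[0,0,0,0,-1],[0,0,0,0,-1],[0,0,0,0,-1]]'
```

```text
time_s: 24.98
tool_pos: [0.4968, -0.2666, 0.0428]
tcp_rot: [0.0, 0.829, 0.56, 0.0]
ft_force: [-0.7, 0.7, 0.7]
opening: 0.301
time_s: 25.4
tool_pos: [0.4968, -0.2667, 0.0427]
tcp_rot: [0.0, 0.829, 0.56, 0.0]
ft_force: [-0.7, 0.9, 5.8]
opening: 0.212
```

```bash
python3 -m crank '[[0,0,0.04,0,-1],[0,0,0.1,0,-1],[0,0,0.18,0,-1],[0,0,0.26,0,-1],[0,0,0.34,0,-1]]'; python3 -m crank '[[0,0,0.08,0,-1],[0,0,0.15,0,-1],[0.03,0.02,0.17,0,-1],[0.08,0.06,0.17,0,-1],[0.13,0.1,0.17,0,-1]]';python3 -m crank '[[0.04,0.03,0,0,-1],[0.09,0.065,0,0,-1],[0.14,0.1,0,0,-1],[0.19,0.135,0,0,-1],[0.22,0.155,0,0,-1]]';python3 -m crank '[[0,0,0,0,-1],[0,0,0,0,-1],[0,0,0,0,-1],[0,0,0,0,-1],[0,0,0,0,-1]]'
```

```text
time_s: 25.82
tool_pos: [0.496, -0.2664, 0.1794]
tcp_rot: [-0.0, 0.829, 0.56, -0.0]
ft_force: [1.0, 0.1, -0.1]
opening: 0.209
time_s: 26.23
tool_pos: [0.549, -0.2269, 0.2476]
tcp_rot: [0.001, 0.829, 0.559, 0.001]
ft_force: [-0.5, 0.2, -0.7]
opening: 0.213
time_s: 26.65
tool_pos: [0.6384, -0.1618, 0.2456]
tcp_rot: [-0.001, 0.828, 0.561, 0.0]
ft_force: [0.2, -0.4, -1.4]
opening: 0.215
time_s: 27.07
tool_pos: [0.6358, -0.1656, 0.2466]
tcp_rot: [0.0, 0.829, 0.559, -0.0]
ft_force: [1.0, 0.1, -0.8]
opening: 0.209
```

```bash
python3 -m crank '[[0.01,0.006,0,0,-1],[0.017,0.011,0,0,-1],[0.017,0.011,0,0,-1],[0.017,0.011,0,0,-1],[0.017,0.011,0,0,-1]]'; python3 - <<'E'
from h import *
s=arm.capture("scene");st=arm.state();p=st["tool_pos"];print(p)
Sx=msup(mask(s,305,135,"red"))
f=lambda q:sup(proj(s,cyl(q[0],q[1],[(.027,.142),(.027,.156)])))-Sx
r=least_squares(f,[.642,-.158],x_scale=.01,diff_step=1e-3);print(np.round(r.x,4),np.sqrt(np.mean(r.fun**2)))
im=crop(s,307,120,45,8)
for P,c in((cyl(.643,-.160,[(.027,.156)]),(0,255,0)),(cyl(p[0],p[1],[(.027,p[2]-.0427+.017)]),(0,255,255))):
    for q in proj(s,P): cv2.circle(im,tuple(int(k) for k in (q-[262,75]+.5)*8),1,c,-1)
cv2.imwrite("pics/d2.png",im)
E
```

```text
time_s: 27.48
tool_pos: [0.6434, -0.1602, 0.2464]
tcp_rot: [0.0, 0.829, 0.56, -0.0]
ft_force: [-0.2, 0.0, -0.1]
opening: 0.214
[ 0.64331683 -0.16028378  0.24635555]
[ 0.6441 -0.1627] 0.5205340460194547
```

View pics/d2.png

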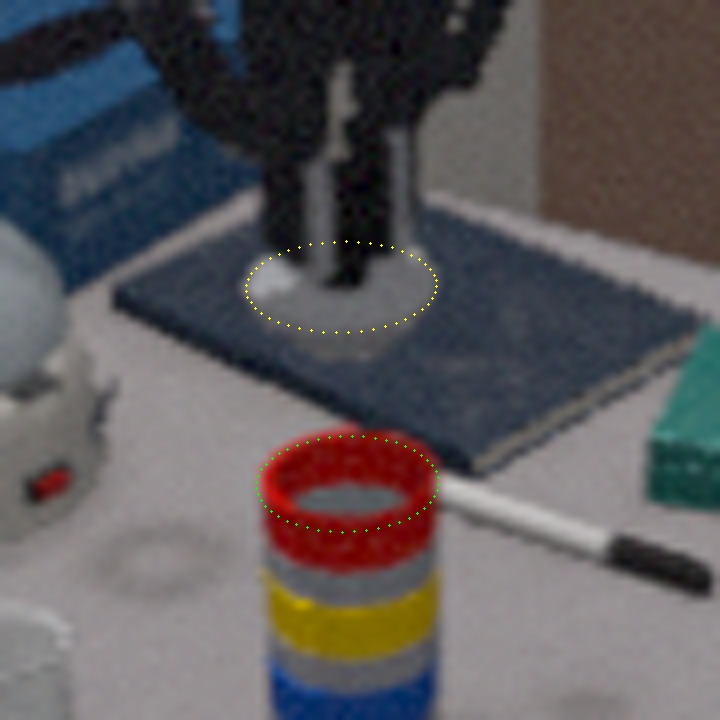

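```bash
python3 -m crank '[[0,-0.001,-0.04,0,-1],[0,-0.001,-0.08,0,-1],[0,-0.001,-0.1,0,-1],[0,-0.001,-0.115,0,-1],[0,-0.001,-0.125,0,-1]]';python3 -m crank '[[0,0,-0.005,0,-1],[0,0,-0.01,0,-1],[0,0,-0.013,0,-1],[0,0,-0.016,0,-1],[0,0,-0.016,0,-1]]'; python3 -m crank '[[0,0,-0.004,0,-1],[0,0,-0.008,0,-1],[0,0,-0.012,0,-1],[0,0,-0.012,0,-1],[0,0,-0.012,0,-1]]'
```

```text
time_s: 27.95
tool_pos: [0.6432, -0.1606, 0.1958]
tcp_rot: [-0.0, 0.829, 0.56, -0.0]
ft_force: [-0.3, 0.5, -1.0]
opening: 0.211
time_s: 28.37
tool_pos: [0.6435, -0.1606, 0.1901]
tcp_rot: [0.0, 0.829, 0.56, 0.0]
ft_force: [0.9, -0.1, -1.5]
opening: 0.21
time_s: 28.78
tool_pos: [0.6439, -0.1611, 0.1867]
tcp_rot: [0.001, 0.829, 0.56, 0.001]
ft_force: [-2.6, 0.1, 9.1]
opening: 0.213
```

Contact at 0.1867, exactly the predicted seat. Release and retreat.

```bash
python3 -m crank '[[0,0,0,0,-0.4],[0,0,0,0,-0.2],[0,0,0,0,0.2],[0,0,0,0,0.6],[0,0,0,0,1]]';python3 -m crank '[[0,0,0,0,1],[0,0,0,0,1],[0,0,0,0,1],[0,0,0,0,1],[0,0,0,0,1]]';python3 -m crank '[[0,0,0.05,0,1],[0,0,0.12,0,1],[0,0,0.2,0,1],[0,0,0.22,0,1],[0,0,0.22,0,1]]'; python3 -m crank '[[0,0.1,0,0,1],[-0.02,0.2,0,0,1],[-0.04,0.3,0,0,1],[-0.06,0.4,0,0,1],[-0.08,0.5,0,0,1]]';python3 -m crank '[[-0.03,0.1,0,0,1],[-0.06,0.2,0,0,1],[-0.09,0.3,0,0,1],[-0.12,0.4,0,0,1],[-0.15,0.5,0,0,1]]';python3 -m crank '[[0,0,0,0,1],[0,0,0,0,1],[0,0,0,0,1],[0,0,0,0,1],[0,0,0,0,1]]';python3 - <<'E'
from h import *
import pickle
s=arm.capture("scene");t=arm.capture("top");pickle.dump((t,s),open("c1.pkl","wb"))
kn=[(.010,.144+.02),(.010,.144+.051)]
for nm,c,p in(("top",t,(358,158)),("scene",s,(305,105))):
    m=mask(c,*p,"black",16)
    f=lambda q:sup(proj(c,cyl(q[0],q[1],np.array(kn))))-msup(m)
    r=least_squares(f,[.643,-.161],x_scale=.01,diff_step=1e-3);print(nm,int(m.sum()),np.round(r.x,4),np.sqrt(np.mean(r.fun**2)))
cv2.imwrite("pics/e1.png",np.hstack([crop(s,307,130,50,4),crop(t,354,168,50,4)]))
cv2.imwrite("pics/e2.png",t["color"][:,:,::-1])
E
```

```text
time_s: 29.2
tool_pos: [0.6433, -0.1606, 0.185]
tcp_rot: [-0.0, 0.829, 0.56, -0.0]
ft_force: [-0.3, 0.5, 0.3]
opening: 0.808
time_s: 29.62
tool_pos: [0.6434, -0.1606, 0.1852]
tcp_rot: [-0.0, 0.829, 0.56, 0.0]
ft_force: [0.2, 0.4, 0.2]
opening: 1.002
time_s: 30.03
tool_pos: [0.6448, -0.1613, 0.2765]
tcp_rot: [0.002, 0.829, 0.56, 0.002]
ft_force: [0.6, -0.3, -0.4]
opening: 0.999
time_s: 30.45
tool_pos: [0.6102, 0.0412, 0.2719]
tcp_rot: [-0.0, 0.829, 0.56, -0.001]
ft_force: [0.3, 0.7, 0.1]
opening: 0.999
time_s: 30.87
tool_pos: [0.55, 0.2407, 0.2721]
tcp_rot: [-0.0, 0.829, 0.56, -0.001]
ft_force: [-0.4, 0.8, 0.0]
opening: 0.998
time_s: 31.28
tool_pos: [0.5521, 0.237, 0.273]
tcp_rot: [0.0, 0.83, 0.558, -0.0]
ft_force: [-0.5, -0.1, 0.7]
opening: 0.998
top 63 [ 0.6425 -0.1586] 0.652451296798515
scene 18 [ 0.6612 -0.187 ] 4.409948681189752
```

View pics/e1.png

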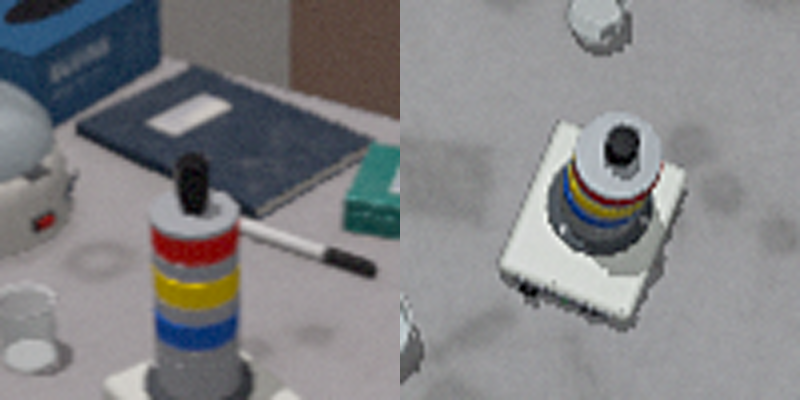

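View pics/e2.png

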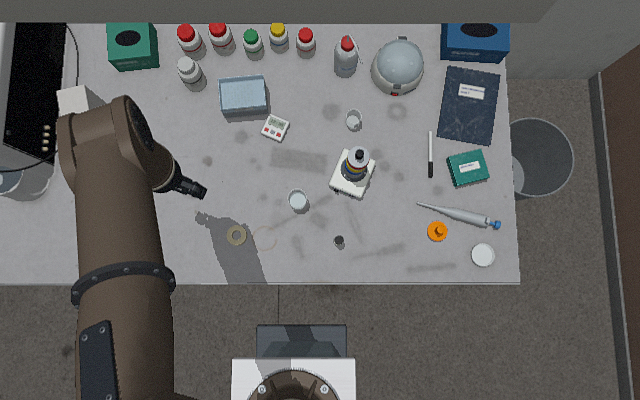

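Full stack in both views: lid flush on red, then yellow, blue and pan. Beaker (298,201), vial (339,240), tape (236,235) and orange part (438,231) are at the same pixels as before. The scene knob fit failed because its search window took in the navy book, so I'll redo it and test the bystander shifts.

```bash
python3 - <<'E'
from h import *
import pickle
t0,s0=pickle.load(open("c0.pkl","rb"));t,s=pickle.load(open("c1.pkl","rb"))
for n,p in(("beaker",(298,201)),("vial",(339,240)),("orange",(438,231)),("tape",(236,235))):
    g=[cv2.cvtColor(c["color"],cv2.COLOR_RGB2GRAY)[p[1]-16:p[1]+16,p[0]-16:p[0]+16].astype(np.float32) for c in(t0,t)]
    print(n,np.round(cv2.phaseCorrelate(*g,cv2.createHanningWindow((32,32),cv2.CV_32F)),2) if 0 else cv2.phaseCorrelate(*g,cv2.createHanningWindow((32,32),cv2.CV_32F)))
im=crop(s,307,120,40,10)
for P,c in((cyl(.6437,-.1625,[(.027,.161)]),(0,255,0)),(cyl(.6437,-.1625,[(.010,.195)]),(0,255,255))):
    for q in proj(s,P): cv2.circle(im,tuple(int(k) for k in (q-[267,80]+.5)*10),1,c,-1)
cv2.imwrite("pics/e3.png",im[:600])
E
```

```text
beaker ((-0.05863718836199894, -0.002107496310642887), 0.9641678004991263)
vial ((-0.09443728486303016, -0.04830246763719259), 0.9949309679213911)
orange ((0.05236557322451141, 0.003274604373007861), 1.0034257834777236)
tape ((0.778204719528377, 0.4821527709834399), 0.6461818558163941)
```

View pics/e3.png

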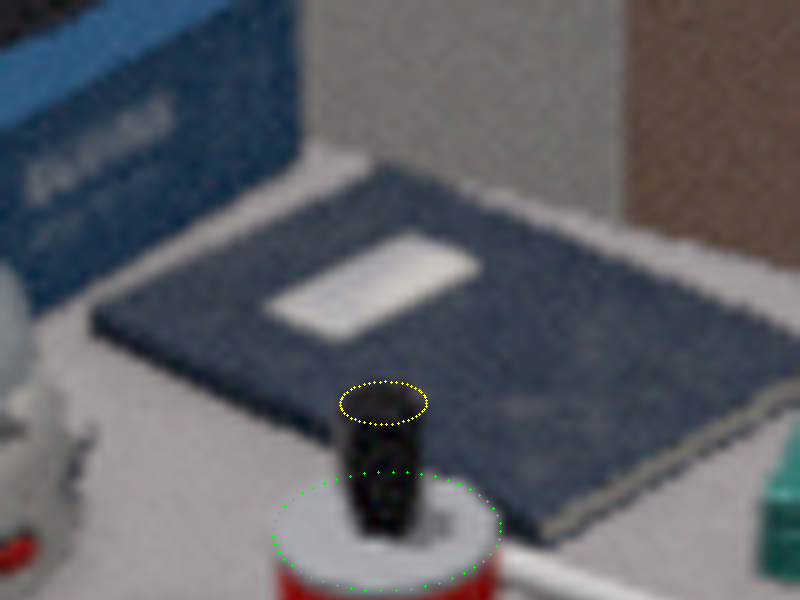

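The lid flange and knob match the seated, level prediction. The tape result is confounded by the arm's shadow across it, so I'll check it in the scene view.

```bash
python3 - <<'E'
from h import *
import pickle
t0,s0=pickle.load(open("c0.pkl","rb"));t,s=pickle.load(open("c1.pkl","rb"))
for c,p in((t0,(236,235)),(t,(236,235)),(s0,(296,297)),(s,(296,297))):
    hsv=cv2.cvtColor(c["color"],cv2.COLOR_RGB2HSV);r=16
    h=hsv[p[1]-r:p[1]+r,p[0]-r:p[0]+r].astype(int);y,x=np.nonzero((h[...,1]>55)&(h[...,0]>10)&(h[...,0]<30))
    print(len(x),p[0]-r+(x.min()+x.max())/2,p[1]-r+(y.min()+y.max())/2,x.mean().round(1),y.mean().round(1))
cv2.imwrite("pics/e4.png",np.hstack([crop(c,*p,20,5) for c,p in((t0,(236,235)),(t,(236,235)),(s0,(296,297)),(s,(296,297)))]))
E
```

```text
17 239.0 237.0 20.6 16.8
32 236.5 235.0 17.8 16.3
94 293.5 300.0 11.0 23.5
189 293.5 299.0 10.3 21.0
```

View pics/e4.png

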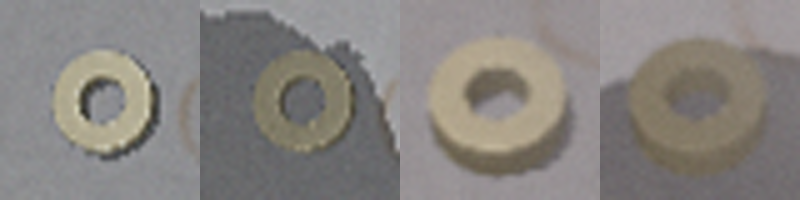

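The tape is at the same place in both views, only shaded. Handing in.

```bash
python3 -c "
from rig import arm
print(arm.sign_off())"
```

```text
the job is handed in; nothing more can be done
None
```

The sieve stack is built on the pan in the order asked: fine blue, medium yellow, coarse red, then the steel lid with the black knob. I handed it in at about 31.5 s, with the gripper open and clear of everything.

- **Seating:** Each part stopped at the height predicted for sitting fully home, within about 0.2 mm, at a push of 9–11 N. In the last pictures the lid flange and knob match the outline of a level, fully seated lid.
- **Bystanders:** The beaker, vial and orange look-alike shifted less than 0.1 pixel in the top view. The tape roll looks unmoved in both views.
- **Checks that failed or disagreed:**
  - The two cameras disagreed by 3–5 mm in y for the same part. I averaged them, and that agreed with the arm's own position to about 1 mm.
  - Two automatic checks in the scene view failed because of a clipped or wrong search window (the first red-sieve position and the final knob position). I redid the red one and checked the knob with a projected outline, and both were fine.
  - The automatic tape-shift and tape-colour readings were spoiled by the arm's shadow, so the tape was judged by eye from the crops.

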